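# Tighten the castle nut on a cart hub to the next split-pin slot

## Task

Tighten the castle nut on the cart hub: turn it clockwise by its flats until you feel it bite on the spring washer, then carry on only as far as the next slot that lines up with the cross hole in the spindle, so that a split pin could go straight through. Do not overtighten past that slot or leave it backed off, let go of the nut, and do not disturb the things standing around.

Things in the scene. Friction and masses are not known exactly. Their poses are not given: they have to be found in the camera images.
- hub: Aluminium wheel hub, axis upright, on a fixed square plywood board 160 x 160 x 18 mm. Origin on the axis at the table top, z up. Flange dia 120 mm, top at 35 mm above the table (five bolt heads to 41), collar dia 72 mm to 55 mm, dark steel spring washer dia 60 mm to 58 mm, castle nut 58 to 96 mm, spindle dia 29 mm to 104 mm. The spindle's cross hole runs along the hub's own x axis.
- spindle_end (a point): Centre of the spindle's end face, 104 mm above the table. A dark line across the face lies right over the cross hole (dia 5 mm, 92.5 mm above the table, along this point's x axis). The spindle does not turn.
- nut_top (a point): Centre of the plain steel castle nut's top, 96 mm above the table; its x axis points out through a slot and turns with the nut. Hexagon 46 mm across flats, 58 to 84 mm above the table; above it a crown 12 mm high of six teeth, inside the hexagon's outline, and six slots 9 mm wide, each over the middle of a flat.
- castle_nut (a joint): Nut angle, rad, growing clockwise from above (tightening); starts at -0.3 to 0.25. At each multiple of pi/3 slots and cross hole line up, a pair of flats facing along the hub's x. Friction 0.45 N m: stays put. It bites at an unknown 0.65 to 2.95: the moment jumps to 0.73 N m, then +0.05 per rad. Stop at the first multiple beyond the bite (bite within 0.1 of a multiple: that or the one after).
- spring_washer (a joint): Squeeze of the spring washer under the nut in m: 0 until the nut bites, then 0.001 m per rad of further turning (less than a reading's noise, so the bite has to be felt); it springs back if the nut is backed off.
- spray_can: Bystander: upright steel spray can, dia 65 mm, 190 mm high, loose; origin under its centre.
- paint_jar: Bystander: small jar, dia 54 mm, 42 mm high; origin under its centre.
- paper_cup: Bystander: paper cup, rim dia 84 mm, 105 mm high; origin under its centre.
- screwdriver: Bystander: screwdriver lying on the table along its own x axis.
Things that resemble listed ones, but are neither listed nor needed, are in the scene too. What is meant by the hub is not turquoise, and is the larger of those in its own colour.

How it is judged:
At the end, for the whole second after the job is handed in: A pair of slots is lined up with the cross hole within 0.105 rad (6 degrees), the nut still bites (washer squeezed, so not backed off) and has been turned at most about one slot (1.26 rad) past the bite, and it is at rest and released ((value of joint castle_nut between 0.942 and 1.152 rad or value of joint castle_nut between 1.989 and 2.199 rad or value of joint castle_nut between 3.037 and 3.247 rad) and value of joint spring_washer between 2e-05 and 0.00126 m and velocity of joint castle_nut between -0.05 and 0.05 rad/s); the robot touches nothing.
It fails at once if the nut is tightened beyond the next slot (more than 1.4 rad past the bite) (value of joint spring_washer above 0.0014 m).
It fails at once if a bystander (spray can, paint jar, paper cup, screwdriver) is shifted by more than 30 mm or knocked over (distance of any of spray_can, paint_jar, paper_cup, screwdriver from where it was at the start of the episode above 0.03 m or angle between any of spray_can, paint_jar, paper_cup's own z axis and vertical above 0.5 rad).
It also fails if it takes over 72 s, if anything falls off the work surface, if the arm or the gripper's body presses on something with over 40 N, if the wrist force passes 120 N, or if a joint passes its speed limit or range.

## Robot

A 6-joint arm with a two-finger parallel gripper is mounted at the origin on the work surface. World frame = base frame: x ahead of the robot, y to its left, z up, the work surface at z = 0. Lengths are in m, angles in rad, forces in N, time in s.
With the tool pointing down it reaches from about 0.275 to 0.75 m from the base axis. Payload 10.2 kg.
Tool frame: the origin (TCP) lies on the centre line of the jaws, within the pads' length; the fingertips stand 11 mm ahead of it and the grasp point (between the pads) lies 8 mm behind it; z points along the fingers, y is the line along which they close (so a half turn about z gives the same grasp; the last joint's range is limited). The gripper opens to 88 mm and grips with 3 to 60 N. Pads are 18 mm wide; open, the fingers measure 123 mm over their backs; the gripper's body (75 mm by 187 mm) begins 45 mm behind the grasp point.
Start: joints at [0.99, 0.313, 1.498, -0, 1.331, -0.223], TCP at [0.184, 0.492, 0.25] pointing down, gripper open.
Joint ranges: [-2.94, 2.94], [-0.97, 2.17], [0.19, 2.56], [-1.23, 4.37], [0.02, 3.11], [-2.88, 2.88]. Speed limits (rad/s): [2.39, 2.39, 3.01, 3.14, 3.14, 3.14].

## Interface

Orientations are given as a unit quaternion [x, y, z, w].
In Python, from station import get_state, get_image, close_job gives the robot as it stands. The module is installed in compiled form; this text tells all that it offers.
- The arm moves only by the shell command python3 -m inch 'ROWS' [OPENING] [FORCE]. ROWS is JSON, a list of rows, each a list of 2 entries, a list of its own where there are three numbers: the shift along the tool's x, y, z in cm, then the turn about the tool's z in rad. In form: [[[dx, dy, dz], turn], ...]. A call has 1 to 8 rows; each row is the pose to reach, as a shift and turn from the pose commanded when the call began, along the tool's axes at that moment; what a row does not reach only later rows make up. A row lasts 1/12 s, in which the tool goes at most 41.7 mm and 7.16 degrees, less where a joint would pass 70% of its speed; a pose out of reach is approached as far as the arm can. A call with a gripper value outside its range is refused whole. OPENING is the closure, from 0 (fully open) to 1 (shut), set as the call begins (- or left out, the last holds). The fingers move at their own pace and stop on an object; FORCE is the grip in N (left out, the last holds). Time passes only in rows, so rows that repeat a pose let the fingers close. It gives the time, the measured TCP pose, the force, the opening and the grip force at its end, in the units of the state.
- get_state(): the state, without advancing time (a new reading comes with each control period).
- get_image(name): name is "side" or "top"; returns a dict with "color" (480x640x3 uint8, red, green, blue), "fov_y" (degrees; the focal length in pixels is half the picture's height over the tangent of half this angle, whatever the lens; pixels are square), "cx", "cy" (the principal point, pixels), "R" (3x3) and "t" (3): a world point X has camera coordinates R X + t. Camera axes: x right, y down, z forward; pixel columns grow to the right and rows downward; lengths in m; the calibration is good to about 2 mm. A picture is of the moment at which its call begins. There is no depth.
- close_job(): hands the job in; it is judged then, once.
The state is a dict: "clock": time; "joint_positions": joint angles; "qvel": joint speeds; "tau": joint torques, N m; "ee_pos": TCP position; "tcp_rot": TCP orientation; "force": force on the tool from outside, world axes, zero at the start; "wrist_torque": the same for the moment, N m; "opening": opening from 0.0 (shut) to 1.0 (fully open); "gripper_force": force on a finger pad.
Only numpy, scipy, OpenCV 4.12 (cv2) and the standard library are available. Lean on these libraries where they do the work, as an engineer would, in place of code of your own. Each camera call takes 0.05 s, during which the arm holds its last target. There are 200 camera calls.

## Working session

There is one attempt and no reset: what is moved stays moved. The work goes in short steps, Python scripts to look and compute and a shell command to move; the robot and the scene stay as the last step left them, time stands still between calls to the robot, and variables do not carry over. Pictures are saved under pics/ and viewed, at most 10 in all, crops included, and the job is handed in when it is done.

```bash
mkdir -p pics
python3 - <<'E'
from station import get_state,get_image
import cv2,pickle
s=get_state();print(s)
for n in("top","side"):
    d=get_image(n);pickle.dump(d,open(n+".pkl","wb"));cv2.imwrite(f"pics/{n}0.png",d["color"][:,:,::-1])
    print(n,d["fov_y"],d["cx"],d["cy"],d["R"],d["t"])
E
```

```text
{'clock': 0.0, 'joint_positions': array([ 9.89597098e-01,  3.13435564e-01,  1.49839906e+00, -3.45697541e-06,
        1.33098520e+00, -2.23420239e-01]), 'qvel': array([-2.00224467e-03,  5.21461355e-04, -3.87233102e-04, -7.81058316e-05,
        7.64545259e-04, -1.78649413e-04]), 'tau': array([-5.35128174e-05, -4.02199709e+01, -2.52274436e+01,  6.94464147e-02,
        3.51676543e-02, -1.02806034e-04]), 'ee_pos': array([0.18375192, 0.49156074, 0.24918275]), 'tcp_rot': array([ 1.77936461e-01,  9.84041787e-01, -5.65256519e-04, -2.38702667e-04]), 'force': array([ 0.10617376,  0.48465745, -0.0815327 ]), 'wrist_torque': array([ 0.00304642,  0.03036127, -0.0246459 ]), 'gripper_force': 0.0, 'opening': 1.0038051427136312}
top 52.76838365834218 320.59214153931407 241.57013052136304 [[ 0.00341525 -0.99999162  0.00225863]
 [-0.98036565 -0.00379352 -0.19715172]
 [ 0.19715864 -0.00154096 -0.98037039]] [0.01470524 0.58672636 0.78643119]
side 49.932443434272315 316.4839199601666 237.64391453173508 [[-0.98146518 -0.19152711 -0.00659266]
 [-0.10218844  0.55213905 -0.827466  ]
 [ 0.16212224 -0.81145538 -0.56147711]] [0.56318721 0.13308118 1.04600705]
```

View pics/top0.png

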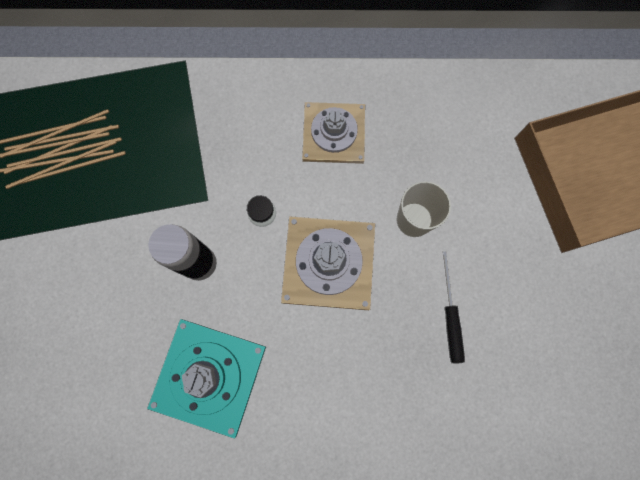

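View pics/side0.png

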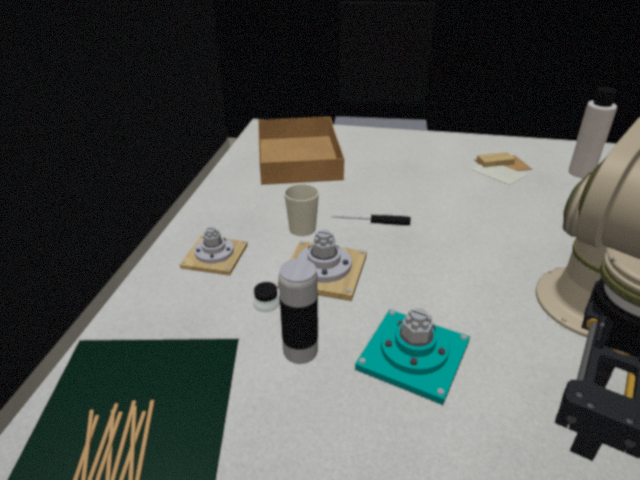

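The top view shows the target hub, the larger wood-and-aluminium one, with its nut at about (329,257). The cup is at (425,208), the jar at (260,209), the can at (180,250) and the screwdriver at (453,310). The side view has the hub at (323,255), partly behind the can.

```bash
cat > h.py <<'E'
import numpy as np,cv2
def ray(d,u,v,z):
    f=240/np.tan(np.radians(d["fov_y"]/2));R=np.array(d["R"]);t=np.array(d["t"])
    c=-R.T@t;w=R.T@np.array([(u-d["cx"])/f,(v-d["cy"])/f,1]);return c+w*(z-c[2])/w[2]
def pix(d,X):
    f=240/np.tan(np.radians(d["fov_y"]/2));p=np.array(d["R"])@X+d["t"];return f*p[0]/p[2]+d["cx"],f*p[1]/p[2]+d["cy"]
E
python3 - <<'E'
from h import *;import pickle
d=pickle.load(open("top.pkl","rb"));im=d["color"]
hsv=cv2.cvtColor(im,cv2.COLOR_RGB2HSV)
m=cv2.inRange(hsv,(10,50,100),(28,255,255));m[:,:270]=0;m[:,390:]=0;m[:200]=0;m[330:]=0
m=cv2.morphologyEx(m,cv2.MORPH_OPEN,np.ones((3,3)))
c=max(cv2.findContours(m,0,1)[0],key=cv2.contourArea)
c=cv2.convexHull(c)
W=np.array([ray(d,*p[0],0.018)[:2] for p in c]).astype(np.float32)
r=cv2.minAreaRect(W*1000);print("board",r)
h=np.array(r[0])/1000
for n,p in dict(face=(330,257),can=(172,243),jar=(260,205),cup=(425,205)).items():
    print(n,ray(d,*p,dict(face=.104,can=.19,jar=.042,cup=.105)[n]).round(3))
print("driver",ray(d,445,252,.01),ray(d,457,362,.015))
print("pred face px",pix(d,np.array([*h,.104])))
u,v=map(int,pix(d,np.array([*h,.104])))
a=cv2.resize(im[v-35:v+35,u-35:u+35],(560,560),interpolation=cv2.INTER_CUBIC)
cv2.imwrite("pics/z1.png",a[:,:,::-1]);print(u,v)
E
```

```text
board ((556.7469482421875, 2.1326370239257812), (158.5007781982422, 159.21185302734375), 85.64653778076172)
face [0.552 0.001 0.104]
can [0.557 0.235 0.19 ]
jar [0.657 0.127 0.042]
cup [ 0.64  -0.158  0.105]
driver [ 0.57769849 -0.21237573  0.01      ] [ 0.38120837 -0.2228315   0.015     ]
pred face px (np.float64(329.5521441589644), np.float64(253.9961893626907))
329 253
```

View pics/z1.png

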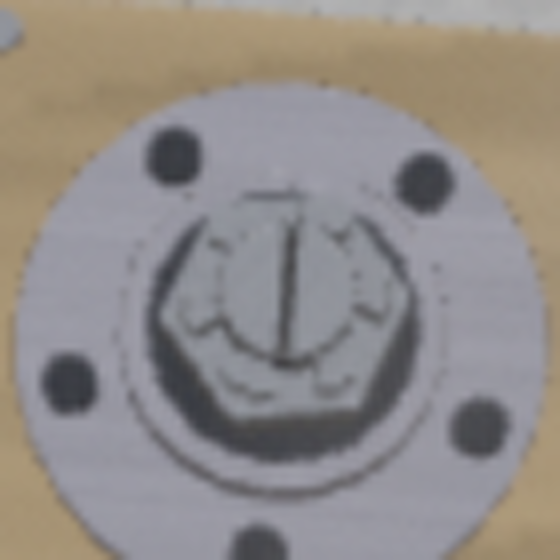

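The nut's hexagon is centred under the spindle face at crop (289,290), with vertices at about (160,318), (412,300), (230,415) and (358,408). The dark line runs from (294,225) to (284,355). The board centre agrees with the face position, so next I work out the angles and the approach.

```bash
cat > st.py <<'E'
import sys,numpy as np
from scipy.spatial.transform import Rotation as Ro
from station import get_state
s=get_state();R=Ro.from_quat(s["tcp_rot"]).as_matrix()
yaw=np.degrees(np.arctan2(R[1,1],R[0,1]))
if len(sys.argv)>1:
    g=np.array(eval(sys.argv[1]));print("shift cm",(R.T@(g-s["ee_pos"])*100).round(2))
print("t %.2f"%s["clock"],"p",s["ee_pos"].round(4),"ydir %.2f"%yaw,"j6 %.3f"%s["joint_positions"][5],"F",s["force"].round(1),"M",s["wrist_torque"].round(3),"tau6 %.3f"%s["tau"][5],"op %.3f gf %.1f"%(s["opening"],s["gripper_force"]))
E
python3 - <<'E'
from h import *;import pickle
d=pickle.load(open("top.pkl","rb"))
P=lambda a,b,z:ray(d,294+a/8,218+b/8,z)[:2]
an=lambda p:np.degrees(np.arctan2(*(p[::-1])))
print("line",an(P(294,225,.104)-P(284,355,.104)),"mid",(P(294,225,.104)+P(284,355,.104))/2)
L,Rr,BL,BR=P(160,318,.084),P(412,300,.084),P(230,415,.084),P(358,408,.084)
print("nut LR-90",an(L-Rr)-90,"bottom flat",an(BL-BR)-90,"diag",np.linalg.norm(L-Rr),"ctr",(L+Rr)/2)
E
python3 st.py "[.556,.0015,.16]"
```

```text
line -4.36097259470938 mid [0.55637327 0.00118891]
nut LR-90 4.357423961104772 bottom flat 3.3694035746110984 diag 0.05313190638432498 ctr [0.55575479 0.00137752]
shift cm [-52.03 -32.86   8.95]
t 0.10 p [0.1838 0.4916 0.2492] ydir 69.50 j6 -0.223 F [ 0.4 -0.3 -0.1] M [0.051 0.014 0.006] tau6 -0.000 op 1.003 gf 0.0
```

```bash
python3 -m inch '[[[-4,-2.5,0],0],[[-7.5,-4.7,0],0],[[-11,-6.9,0],0],[[-14.5,-9.1,0],0],[[-18,-11.3,0],0],[[-21.5,-13.5,0],0],[[-24.5,-15.5,0],0],[[-26,-16.4,0],0]]' 0 && python3 -m inch '[[[-3,-1.9,0],0],[[-6.5,-4.1,0],0],[[-10,-6.3,0],0],[[-13.5,-8.5,0],0],[[-17,-10.7,0],0],[[-20.5,-12.9,0],0],[[-23.5,-15,0],0],[[-26,-16.5,0],0]]' && python3 -m inch '[[[0,0,0],0.094],[[0,0,0],0.094],[[0,0,0],0.094]]'; python3 st.py "[.5562,.0013,.074]"
```

```text
clock: 0.77
ee_pos: [0.3718, 0.2439, 0.2495]
tcp_rot: [0.179, 0.984, -0.0, 0.0]
force: [0.6, 0.9, -0.3]
opening: 1.0
gripper_force: 0.0
clock: 1.43
ee_pos: [0.5566, -0.0012, 0.2492]
tcp_rot: [0.179, 0.984, -0.0, -0.0]
force: [-0.6, 0.1, -0.4]
opening: 0.994
gripper_force: 0.0
clock: 1.68
ee_pos: [0.5555, 0.0017, 0.2493]
tcp_rot: [0.223, 0.975, 0.0, -0.001]
force: [-0.8, -0.1, 0.2]
opening: 1.002
gripper_force: 0.0
shift cm [-0.1  -0.   17.53]
t 1.68 p [0.5555 0.0017 0.2493] ydir 64.23 j6 -1.329 F [-0.8 -0.1  0.2] M [-0.056  0.053 -0.045] tau6 0.287 op 1.002 gf 0.0
```

```bash
python3 -m inch '[[[0,0,3],0],[[0,0,6.5],0],[[0,0,9.5],0],[[0,0,12],0],[[0,0,13.5],0],[[0,0,14],0],[[0,0,14],0]]'; python3 st.py "[.5562,.0013,.074]"
python3 - <<'E'
from station import get_image
from h import *
o=[]
for n,(u,v) in dict(top=(330,256),side=(323,250)).items():
    d=get_image(n);o.append(cv2.resize(d["color"][v-60:v+60,u-60:u+60],(400,400),interpolation=cv2.INTER_CUBIC))
cv2.imwrite("pics/z2.png",np.hstack(o)[:,:,::-1])
E
```

```text
clock: 2.27
ee_pos: [0.5551, 0.0023, 0.1091]
tcp_rot: [0.223, 0.975, -0.0, -0.001]
force: [-0.0, -0.1, -0.4]
opening: 0.998
gripper_force: 0.0
shift cm [-0.15 -0.04  3.51]
t 2.27 p [0.5551 0.0023 0.1091] ydir 64.26 j6 -1.329 F [-0.  -0.1 -0.4] M [-0.012 -0.006  0.026] tau6 -0.019 op 0.998 gf 0.0
```

View pics/z2.png

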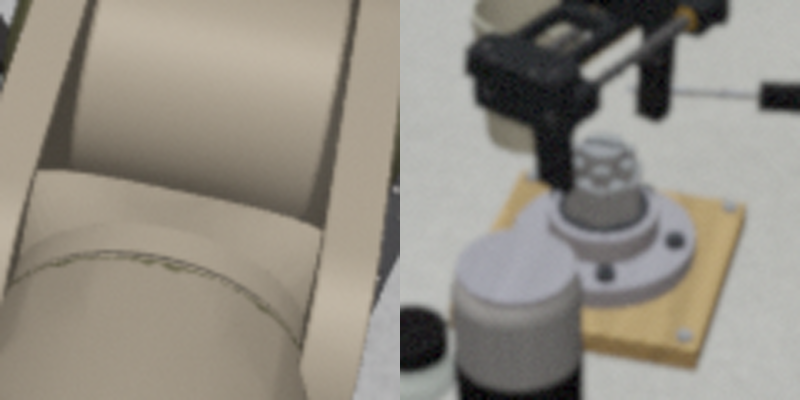

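The side view shows the open fingers straddling the nut (crop 605,160) and nothing in contact. The arm hides the nut in the top view. I descend and grip.

```bash
python3 -m inch '[[[-0.1,0,1],0],[[-0.1,0,2],0],[[-0.1,0,3],0],[[-0.1,0,3.5],0],[[-0.1,0,3.5],0]]'; python3 st.py "[.5562,.0013,.074]"; python3 -m inch '[[[0,0,0],0],[[0,0,0],0],[[0,0,0],0],[[0,0,0],0],[[0,0,0],0],[[0,0,0],0],[[0,0,0],0],[[0,0,0],0]]' 1 20; python3 st.py;  python3 -m inch '[[[0,0,0],0],[[0,0,0],0],[[0,0,0],0],[[0,0,0],0],[[0,0,0],0],[[0,0,0],0]]' 1 60; python3 st.py
```

```text
clock: 2.78
ee_pos: [0.5559, 0.0011, 0.0732]
tcp_rot: [0.224, 0.975, -0.0, -0.001]
force: [0.1, 0.3, 0.2]
opening: 0.998
gripper_force: 0.0
shift cm [-0.02  0.03 -0.08]
t 2.78 p [0.5559 0.0011 0.0732] ydir 64.11 j6 -1.328 F [0.1 0.3 0.2] M [-0.034  0.016 -0.031] tau6 -0.002 op 0.998 gf 0.0
clock: 3.45
ee_pos: [0.5568, 0.0014, 0.0749]
tcp_rot: [0.224, 0.975, 0.0, 0.0]
force: [1.7, 2.9, 0.4]
opening: 0.518
gripper_force: 20.0
t 3.45 p [0.5568 0.0014 0.0749] ydir 64.14 j6 -1.328 F [1.7 2.9 0.4] M [ 0.379 -0.217  0.177] tau6 0.187 op 0.518 gf 20.0
clock: 3.95
ee_pos: [0.5568, 0.0013, 0.0749]
tcp_rot: [0.224, 0.975, 0.0, 0.0]
force: [2.5, 5.5, 1.3]
opening: 0.518
gripper_force: 60.0
t 3.95 p [0.5568 0.0013 0.0749] ydir 64.13 j6 -1.328 F [2.5 5.5 1.3] M [ 0.693 -0.307  0.303] tau6 0.290 op 0.518 gf 60.0
```

```bash
t(){ python3 st.py; }
python3 -m inch '[[[0,0,0],0.05],[[0,0,0],0.1],[[0,0,0],0.15],[[0,0,0],0.2]]'>/dev/null; t
python3 -m inch '[[[0,0,0],0.05],[[0,0,0],0.1],[[0,0,0],0.15],[[0,0,0],0.2]]'>/dev/null; t
python3 -m inch '[[[0,0,0],0.05],[[0,0,0],0.1],[[0,0,0],0.15],[[0,0,0],0.2]]'>/dev/null; t
python3 -m inch '[[[0,0,0],0.04],[[0,0,0],0.08],[[0,0,0],0.12]]'>/dev/null; t
```

```text
t 4.28 p [0.5569 0.0015 0.0749] ydir 52.55 j6 -1.126 F [3.1 5.6 1.3] M [ 0.786 -0.376  0.468] tau6 -0.331 op 0.515 gf 60.0
t 4.62 p [0.557  0.0016 0.0749] ydir 41.09 j6 -0.926 F [4.1 7.2 1.1] M [ 0.926 -0.478  0.458] tau6 -0.329 op 0.517 gf 60.0
t 4.95 p [0.5571 0.0016 0.0749] ydir 29.63 j6 -0.726 F [ 4.3  6.9 -0. ] M [ 0.915 -0.512  0.429] tau6 -0.329 op 0.517 gf 60.0
t 5.20 p [0.5571 0.0016 0.0749] ydir 22.78 j6 -0.606 F [ 4.4  7.6 -0.2] M [ 1.043 -0.597  0.42 ] tau6 -0.172 op 0.515 gf 60.0
```

```bash
t(){ python3 st.py; }
python3 -m inch '[[[0,0,0],0.05],[[0,0,0],0.1]]'>/dev/null; t
python3 -m inch '[[[0,0,0],0.05],[[0,0,0],0.1]]'>/dev/null; t
python3 -m inch '[[[0,0,0],0.05],[[0,0,0],0.1]]'>/dev/null; t
python3 -m inch '[[[0,0,0],0.05],[[0,0,0],0.1]]'>/dev/null; t
python3 -m inch '[[[0,0,0],0.04],[[0,0,0],0.08]]'>/dev/null; t
```

```text
t 5.37 p [0.5572 0.0016 0.0749] ydir 17.03 j6 -0.506 F [5.2 7.1 0.1] M [ 0.937 -0.708  0.445] tau6 -0.356 op 0.519 gf 60.0
t 5.53 p [0.5573 0.0017 0.0749] ydir 11.29 j6 -0.406 F [ 5.7  6.9 -1. ] M [ 0.988 -0.702  0.461] tau6 -0.330 op 0.520 gf 60.0
t 5.70 p [0.5573 0.0017 0.0749] ydir 5.56 j6 -0.306 F [ 5.5  6.7 -1.3] M [ 1.024 -0.708  0.466] tau6 -0.329 op 0.517 gf 60.0
t 5.87 p [0.5574 0.0017 0.0749] ydir -0.17 j6 -0.206 F [ 6.9  6.7 -1.1] M [ 1.05  -0.824  0.455] tau6 -0.329 op 0.516 gf 60.0
t 6.03 p [0.5574 0.0017 0.0749] ydir -4.73 j6 -0.126 F [ 7.   6.9 -1.4] M [ 1.085 -0.845  0.47 ] tau6 -0.147 op 0.516 gf 60.0
```

```bash
t(){ python3 st.py; }
python3 -m inch '[[[0,0,0],0.05],[[0,0,0],0.1]]'>/dev/null; t
python3 -m inch '[[[0,0,0],0.05],[[0,0,0],0.1]]'>/dev/null; t
python3 -m inch '[[[0,0,0],0.05],[[0,0,0],0.1]]'>/dev/null; t
python3 -m inch '[[[0,0,0],0.05],[[0,0,0],0.1]]'>/dev/null; t
python3 -m inch '[[[0,0,0],0.05],[[0,0,0],0.1]]'>/dev/null; t
python3 -m inch '[[[0,0,0],0.05],[[0,0,0],0.1]]'>/dev/null; t
python3 -m inch '[[[0,0,0],0.05],[[0,0,0],0.1]]'>/dev/null; t
python3 -m inch '[[[0,0,0],0.05],[[0,0,0],0.1]]'>/dev/null; t
```

```text
t 6.20 p [0.5575 0.0017 0.0749] ydir -10.48 j6 -0.026 F [ 6.3  7.7 -1.6] M [ 1.103 -0.771  0.428] tau6 -0.356 op 0.515 gf 60.0
t 6.37 p [0.5576 0.0016 0.0749] ydir -16.21 j6 0.074 F [ 7.6  6.3 -1.3] M [ 1.059 -0.884  0.509] tau6 -0.331 op 0.513 gf 60.0
t 6.53 p [0.5576 0.0016 0.0749] ydir -21.94 j6 0.174 F [ 8.5  6.2 -1.9] M [ 1.054 -0.904  0.476] tau6 -0.331 op 0.514 gf 60.0
t 6.70 p [0.5576 0.0016 0.0749] ydir -27.68 j6 0.274 F [ 8.6  7.3 -3.2] M [ 1.087 -0.958  0.409] tau6 -0.331 op 0.519 gf 60.0
t 6.87 p [0.5577 0.0015 0.0749] ydir -33.41 j6 0.374 F [ 8.9  7.1 -2.1] M [ 1.094 -1.034  0.527] tau6 -0.332 op 0.517 gf 60.0
t 7.03 p [0.5578 0.0015 0.0749] ydir -39.14 j6 0.474 F [ 9.7  6.2 -3.4] M [ 1.019 -1.054  0.463] tau6 -0.332 op 0.521 gf 60.0
t 7.20 p [0.5578 0.0015 0.0749] ydir -44.87 j6 0.574 F [ 9.2  5.2 -2.1] M [ 1.054 -1.096  0.442] tau6 -0.332 op 0.519 gf 60.0
t 7.37 p [0.5579 0.0014 0.0749] ydir -50.60 j6 0.674 F [ 8.   6.3 -3.2] M [ 0.992 -1.139  0.459] tau6 -0.333 op 0.513 gf 60.0
```

```bash
t(){ python3 st.py; }
python3 -m inch '[[[0,0,0],0.05],[[0,0,0],0.1]]'>/dev/null; t
python3 -m inch '[[[0,0,0],0.04],[[0,0,0],0.08]]'>/dev/null; t
python3 -m inch '[[[0,0,0],0.03],[[0,0,0],0.06]]'>/dev/null; t
```

```text
t 7.53 p [0.5579 0.0014 0.0749] ydir -56.33 j6 0.774 F [ 8.9  5.6 -4.5] M [ 0.993 -1.17   0.446] tau6 -0.334 op 0.518 gf 60.0
t 7.70 p [0.5579 0.0014 0.0749] ydir -60.89 j6 0.854 F [10.2  5.8 -4. ] M [ 0.91  -1.151  0.44 ] tau6 -0.151 op 0.517 gf 60.0
t 7.87 p [0.5579 0.0013 0.0749] ydir -64.30 j6 0.913 F [ 9.   5.7 -3.5] M [ 0.981 -1.157  0.491] tau6 0.031 op 0.510 gf 60.1
```

```bash
t(){ python3 st.py; }
python3 -m inch '[[[0,0,0],0.05],[[0,0,0],0.1]]'>/dev/null; t
python3 -m inch '[[[0,0,0],0.05],[[0,0,0],0.1]]'>/dev/null; t
python3 -m inch '[[[0,0,0],0.05],[[0,0,0],0.1]]'>/dev/null; t
python3 -m inch '[[[0,0,0],0.05],[[0,0,0],0.1]]'>/dev/null; t
python3 -m inch '[[[0,0,0],0.05],[[0,0,0],0.1]]'>/dev/null; t
python3 -m inch '[[[0,0,0],0.05],[[0,0,0],0.1]]'>/dev/null; t
python3 -m inch '[[[0,0,0],0.05],[[0,0,0],0.1]]'>/dev/null; t
python3 -m inch '[[[0,0,0],0.05],[[0,0,0],0.1]]'>/dev/null; t
python3 -m inch '[[[0,0,0],0.05],[[0,0,0],0.1]]'>/dev/null; t
```

```text
t 8.03 p [0.558  0.0012 0.0749] ydir -70.02 j6 1.014 F [ 9.7  4.2 -4.8] M [ 0.779 -1.25   0.87 ] tau6 -0.001 op 0.520 gf 60.2
t 8.20 p [0.558  0.0012 0.0749] ydir -75.75 j6 1.114 F [ 9.9  4.6 -4.3] M [ 0.698 -1.313  0.84 ] tau6 0.042 op 0.515 gf 60.2
t 8.37 p [0.558  0.0011 0.0749] ydir -81.48 j6 1.214 F [ 9.2  4.9 -3.8] M [ 0.587 -1.279  0.799] tau6 0.048 op 0.515 gf 60.2
t 8.53 p [0.558  0.001  0.0749] ydir -87.21 j6 1.314 F [ 9.5  4.  -4.3] M [ 0.56  -1.319  0.855] tau6 0.051 op 0.514 gf 60.2
t 8.70 p [0.558 0.001 0.075] ydir -92.94 j6 1.414 F [ 8.5  2.9 -3.6] M [ 0.468 -1.226  0.882] tau6 0.056 op 0.514 gf 60.2
t 8.87 p [0.558  0.0009 0.0749] ydir -98.67 j6 1.514 F [ 9.7  2.2 -4.2] M [ 0.412 -1.246  0.922] tau6 0.061 op 0.515 gf 60.2
t 9.03 p [0.558  0.0008 0.0749] ydir -104.39 j6 1.614 F [ 8.5  2.  -3.7] M [ 0.417 -1.222  0.878] tau6 0.066 op 0.518 gf 60.2
t 9.20 p [0.5579 0.0008 0.0749] ydir -110.12 j6 1.714 F [ 8.2  2.4 -3.8] M [ 0.357 -1.144  0.828] tau6 0.070 op 0.520 gf 60.2
t 9.37 p [0.5579 0.0007 0.0749] ydir -115.85 j6 1.814 F [ 8.1  2.1 -4.1] M [ 0.338 -1.123  0.881] tau6 0.075 op 0.520 gf 60.2
```

The moment jumps from 0.45 to about 0.85 N m just past the second slot, so the target is the third slot. That leaves about 8.5 degrees to turn before letting go.

```bash
python3 -m inch '[[[0,0,0],0.04],[[0,0,0],0.08],[[0,0,0],0.12],[[0,0,0],0.15],[[0,0,0],0.15],[[0,0,0],0.15]]'>/dev/null; python3 st.py
python3 -m inch '[[[0,0,0],0],[[0,0,0],0],[[0,0,0],0],[[0,0,0],0],[[0,0,0],0],[[0,0,0],0],[[0,0,0],0]]' 0 >/dev/null; python3 st.py
```

```text
t 9.87 p [0.5579 0.0007 0.0749] ydir -124.40 j6 1.962 F [ 7.5  2.3 -3.5] M [ 0.192 -1.024  0.133] tau6 0.178 op 0.520 gf 59.9
t 10.45 p [0.5565 0.001  0.0747] ydir -124.39 j6 1.962 F [ 0.5 -0.4  0.1] M [0.05  0.125 0.033] tau6 0.000 op 0.999 gf 0.0
```

```bash
python3 -m inch '[[[0,0,-2],0],[[0,0,-5],0],[[0,0,-9],0],[[0,0,-13],0],[[0,0,-16],0],[[0,0,-17.5],0],[[0,0,-17.5],0]]'>/dev/null; python3 st.py; python3 -m inch '[[[-2,-0.7,0],0],[[-5,-1.7,0],0],[[-9,-3,0],0],[[-13,-4.4,0],0],[[-17,-5.7,0],0],[[-21,-7,0],0],[[-25,-8.4,0],0],[[-28,-9.4,0],0]]'>/dev/null;python3 -m inch '[[[-4,-1.3,0],0],[[-8,-2.6,0],0],[[-12,-4,0],0],[[-15,-5,0],0],[[-17,-5.7,0],0],[[-18,-6,0],0],[[-18,-6,0],0],[[-18,-6,0],0]]'>/dev/null; python3 st.py
python3 - <<'E'
from h import *;import pickle
from station import get_image
d=get_image("top");pickle.dump(d,open("top2.pkl","wb"));u,v=329,253
a=cv2.resize(d["color"][v-35:v+35,u-35:u+35],(560,560),interpolation=cv2.INTER_CUBIC)
cv2.imwrite("pics/z3.png",a[:,:,::-1])
E
```

```text
t 11.03 p [0.5576 0.0009 0.2534] ydir -124.38 j6 1.962 F [0.6 0.2 0.5] M [0.004 0.152 0.042] tau6 0.001 op 1.003 gf 0.0
t 12.37 p [0.2664 0.3848 0.2489] ydir -124.17 j6 2.879 F [0.1 0.3 0.1] M [ 0.037  0.131 -0.025] tau6 0.012 op 1.001 gf 0.0
```

View pics/z3.png

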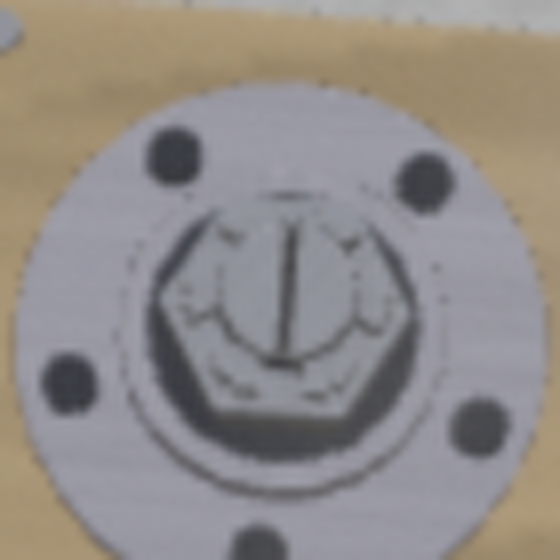

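The nut's vertices are now at crop (157,300), (413,312), (212,408) and (343,415), so a flat faces along the spindle line. The last joint is close to its limit, so I turn it back and check the numbers and the bystanders.

```bash
python3 -m inch '[[[0,0,0],-0.1],[[0,0,0],-0.2],[[0,0,0],-0.3],[[0,0,0],-0.4],[[0,0,0],-0.4],[[0,0,0],-0.4]]'>/dev/null; python3 st.py
python3 - <<'E'
from h import *;import pickle
d=pickle.load(open("top2.pkl","rb"));d0=pickle.load(open("top.pkl","rb"))
P=lambda a,b,z:ray(d,294+a/8,218+b/8,z)[:2]
an=lambda p:np.degrees(np.arctan2(*(p[::-1])))
print("LR-90",an(P(157,300,.084)-P(413,312,.084))-90,"bottom",an(P(212,408,.084)-P(343,415,.084))-90,"target -4.36")
df=cv2.absdiff(d["color"],d0["color"]).max(2)
for n,(x0,x1,y0,y1) in dict(can=(148,216,222,282),jar=(244,278,192,228),cup=(396,454,178,240),drv=(438,468,248,366)).items():print(n,(df[y0:y1,x0:x1]>50).sum())
E
```

```text
t 12.92 p [0.2669 0.3847 0.2496] ydir -101.51 j6 2.482 F [ 0.6 -0.2 -0.9] M [ 0.015  0.18  -0.014] tau6 -0.360 op 0.998 gf 0.0
LR-90 -2.5036042717412528 bottom -2.870595830396155 target -4.36
can 0
jar 0
cup 0
drv 0
```

The nut is within 2 degrees of the slot, against a tolerance of 6, and none of the bystanders has moved.

```bash
python3 -m inch '[[[0,0,0],0],[[0,0,0],0]]'>/dev/null; python3 -c "
from station import close_job;print(close_job())"
```

```text
the job is handed in; nothing more can be done
None
```

I tightened the nut until it bit just past the second slot, carried on to the third slot (within about 2° of the cross hole by camera), let go without disturbing any bystander, and handed the job in; no verdict came back.

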